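# Home the pipette-tip box in its locating corner

## Task

Push the pipette-tip box along the table until it is fully home in the L-shaped metal locating corner: one long side flush against the long far bar and one short end flush against the short left bar. Push it gently with the fingers, letting it slide on the table without lifting or tipping it, and leave everything else where it stands.

Things in the scene. Friction and masses are not known exactly. Their poses are not given: they have to be found in the camera images.
- tip_box: closed box of pipette tips, 102 mm long (its x axis) x 70 mm wide (y) x 57 mm tall, upright sides, blue base 35 mm high, clear pale lid fixed on it, 0.17 to 0.36 kg, loose. Origin: centre of its underside. Starts nearer the robot and further right than the inner corner, long sides within 30 degrees of parallel to the long bar.
- corner_stop: L of two bare aluminium bars, 14 mm thick, 25 mm high, bolted to the table. Origin: the inner corner, where the inner faces meet, at table height; x points away from the robot, square to the long bar, y left along it. Long far bar: inner face x = 0, y from 0 to -260 mm. Short left bar: inner face y = 0, x from 0 to -94 mm. The box is home with its centre at x = -35, y = -51 mm here.
- bottle_wash: bystander: small white bottle with a blue cap, 38 mm diameter x 70 mm, standing to the right of the tip box; origin: centre of its underside, z up
- bottle_buffer: bystander: small white bottle with a white cap, 44 mm diameter x 86 mm, standing to the right of the tip box and nearer the robot; origin: centre of its underside, z up
- vial: bystander: small capped vial, 27 mm diameter x 60 mm, standing just outside (left of) the short bar; origin: centre of its underside, z up
- petri_dish: bystander: flat clear petri dish, 62 mm diameter x 13 mm, left of the corner; origin: centre of its underside

How it is judged:
By the outcome, as a careful person would: the job done as asked, in the order asked, and still so for the second after the job is handed in, with the robot touching nothing.
It also fails if it takes over 61 s, if anything falls off the work surface, if the arm or the gripper's body presses on something with over 40 N, if the wrist force passes 120 N, or if a joint passes its speed limit or range.

## Robot

A 6-joint arm with a two-finger parallel gripper is mounted at the origin on the work surface; the furniture and walls round the work are solid. World frame = base frame: x ahead of the robot, y to its left, z up, the work surface at z = 0. Lengths are in m, angles in rad, forces in N, time in s.
With the tool pointing down it reaches from about 0.375 to 0.9 m from the base axis. Payload 3.1 kg.
Tool frame: the origin (TCP) lies where the fingers leave the gripper's body, on its centre line; the fingertips stand 73 mm ahead of it and the grasp point (between the pads) lies 54 mm ahead of it; z points along the fingers, y is the line along which they close (so a half turn about z gives the same grasp; the last joint's range is limited). The gripper opens to 85 mm and grips with 20 to 120 N. Pads are 22 mm wide; open, the fingers measure 114 mm over their backs; the gripper's body (76 mm by 85 mm) begins 54 mm behind the grasp point. The pads swing forward as they close: fully open they stand 13 mm farther back than shut.
Start: joints at [1.018, 0.527, 1.433, -0, 1.181, -0.178], TCP at [0.228, 0.582, 0.304] pointing down, gripper open.
Joint ranges: [-3.08, 3.08], [-0.75, 2.2], [0.22, 2.44], [-1.43, 4.57], [0, 2.65], [-2.85, 2.85]. Speed limits (rad/s): [2.79, 2.79, 3.14, 3.14, 3.14, 3.14].

## Interface

Orientations are given as [roll, pitch, yaw] about the fixed x, y, z axes, in that order (R = Rz(yaw) Ry(pitch) Rx(roll)).
In Python, from cell import * gives the robot as it stands.
- The arm moves only by the tool jog_arm, never from a script. Its argument "moves" is a list that holds one entry, the list of rows, each a list of 6 numbers: the shift along the tool's x, y, z in cm, then the turn, a rotation vector about the tool's x, y, z in degrees. A call has 1 to 8 rows; each row shifts and turns the commanded pose from where the row before left it, along the tool's axes as they then stand; what a row does not reach is not made up. A row lasts 1/8 s, in which the tool goes at most 62.5 mm and 10.7 degrees, less where a joint would pass 70% of its speed; a pose out of reach is approached as far as the arm can. A call is refused whole if a number of a shift passes 6.25 or a number of a turn 10.7, either way. A call with a gripper value outside its range is refused whole. "hand" is the gripper's target within -1 to 1 (shut at 1, half-way at 0, fully open at -1), set as the call begins (left out, the last holds). The fingers move at their own pace and stop on an object; "newtons" is the grip in N (left out, the last holds). Time passes only in rows, so rows that do not move let the fingers close. It gives the time, the measured TCP pose, the force, the opening and the grip force at its end, in the units of the state.
- read_state(): the state, without advancing time (a new reading comes with each control period).
- camera(name): name is "scene" or "top" or "wrist"; returns the picture (400x640x3 uint8, red, green, blue); there is no depth.
- get_calibration(name): a dict with "fx", "fy", "cx", "cy" (pixels), "k1" (the pictures are not rectified: a ray, as slopes to the right and down, at radius r is drawn at 1 + k1 r^2 times it, then the intrinsics apply), "rvec" (rotation vector, rad) and "tvec" (3), from world to camera coordinates, as OpenCV has them. Camera axes: x right, y down, z forward; pixel columns grow to the right and rows downward; lengths in m; the calibration is good to about 2 mm. A picture is of the moment at which its call begins: read the wrist's pose just before it. get_calibration takes no time and is no camera call; for the wrist camera it gives the pose at the moment of the call.
- close_job(): hands the job in; it is judged then, once.
The state is a dict: "clock": time; "joints": joint angles; "joint_velocities": joint speeds; "joint_efforts": joint torques, N m; "tcp_pos": TCP position; "orientation": TCP orientation; "force": force on the tool from outside, world axes, zero at the start; "ft_torque": the same for the moment, N m; "gripper_width": finger opening in m; "gripper_force": force on a finger pad.
Only numpy, scipy, OpenCV 4.12 (cv2) and the standard library are available. Lean on these libraries where they do the work, as an engineer would, in place of code of your own. Each camera call takes 0.05 s, during which the arm holds its last target. There are 200 camera calls.

## Working session

There is one attempt and no reset: what is moved stays moved. The work goes in short steps, Python scripts to look and compute and a tool call to move; the robot and the scene stay as the last step left them, time stands still between calls to the robot, and variables do not carry over. Pictures are saved under pics/ and viewed, at most 10 in all, crops included, and the job is handed in when it is done.

Besides the shell and the picture viewer there is one more tool, called after "Call:" as name(argument=value, ...), one argument or row to a line, values as JSON. jog_arm: Moves the arm, as the interface text tells. Its arguments: {"type":"object","properties":{"moves":{"type":"array","items":{"type":"array","items":{"type":"array","items":{"type":"number"}}}},"hand":{"type":"number"},"newtons":{"type":"number"}},"required":["moves"]}

```bash
mkdir -p pics; ls
python3 - <<'E'
from cell import *
import cv2
for n in ("scene","top"):
    cv2.imwrite(f"pics/{n}0.png",camera(n)[:,:,::-1])
    c=get_calibration(n);print(n,c)
s=read_state();print(s['clock'],s['tcp_pos'],s['orientation'],s['force'],s['gripper_width'])
E
```

```text
pics
scene {'fx': 489.02265597433336, 'fy': 489.02265597433336, 'cx': 307.9847022890307, 'cy': 197.86584735678832, 'k1': -0.04313096169526852, 'rvec': array([ 2.11862964, -1.30608906,  0.49300773]), 'tvec': array([-0.28403882,  0.34637732,  0.81570191])}
top {'fx': 362.7524329949312, 'fy': 362.7524329949312, 'cx': 319.1770111189717, 'cy': 193.65647934839143, 'k1': -0.03034398057779768, 'rvec': array([ 2.09315023, -2.14544182,  0.19368374]), 'tvec': array([-0.02361086,  0.48058123,  0.84430264])}
0.1 [0.22791456 0.581412   0.30301724] [-3.13963696e+00 -3.42520962e-04  2.76780809e+00] [ 0.10064498 -0.29507916  0.43904236] 0.08525289530538643
```

View pics/scene0.png

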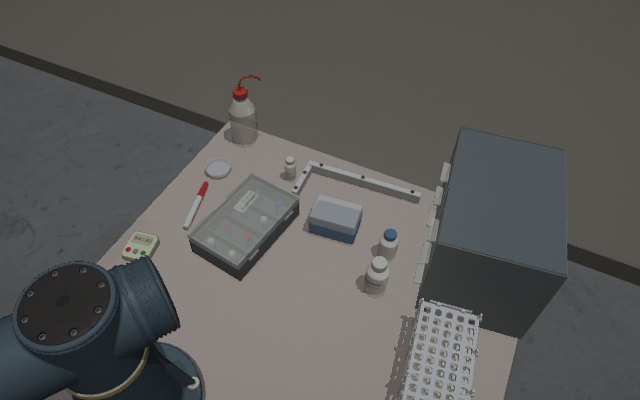

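View pics/top0.png

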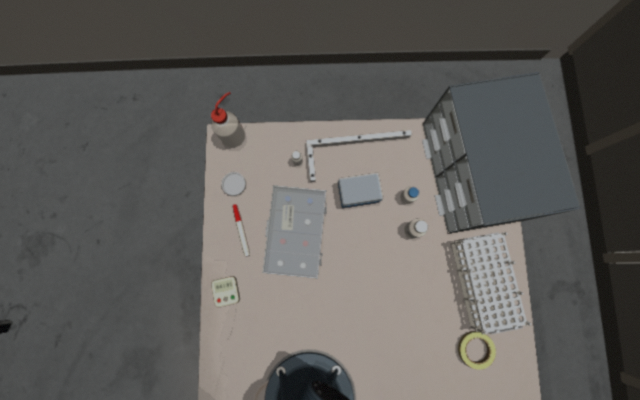

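The scene view shows the box at about (335,218), the L with its inner corner near (315,168) and the bottles at (390,240) and (377,272). The top view shows the box at (361,190), the inner corner near (316,146), the bottles at (412,194) and (418,228), the vial at (296,158), and a grey organiser case at (296,232) close to the box on its left.

```bash
cat > h.py <<'E'
from cell import *
import cv2, numpy as np
from scipy.spatial.transform import Rotation as R
def ray(c,px):
    px=np.atleast_2d(np.float64(px))
    K=np.array([[c['fx'],0,c['cx']],[0,c['fy'],c['cy']],[0,0,1]])
    n=cv2.undistortPoints(px[:,None],K,np.array([c['k1'],0,0,0.]))[:,0]
    M=cv2.Rodrigues(c['rvec'])[0]
    return -M.T@c['tvec'], np.c_[n,np.ones(len(n))]@M
def plane(c,px,z):
    o,d=ray(c,px); return o+d*((z-o[2])/d[:,2])[:,None]
def proj(c,P):
    K=np.array([[c['fx'],0,c['cx']],[0,c['fy'],c['cy']],[0,0,1]])
    return cv2.projectPoints(np.float64(P),c['rvec'],c['tvec'],K,np.array([c['k1'],0,0,0.]))[0][:,0]
E
python3 - <<'E'
from h import *
np.set_printoptions(precision=4,suppress=True)
c=get_calibration('top')
for n,p,z in [('box',(361,188),.057),('corner',(314.5,146),.025),('barend',(411,135),.025),('shortend',(316,180),.025),('wash',(412,192),.07),('buffer',(419,226),.086),('vial',(296,156),.06),('organiser tr',(325,191),.03),('org br',(321,276),.03)]:
    print(n,plane(c,p,z)[0])
s=read_state()
print(R.from_euler('xyz',s['orientation']).as_matrix())
w=get_calibration('wrist'); M=cv2.Rodrigues(w['rvec'])[0]; T=R.from_euler('xyz',s['orientation']).as_matrix()
print('cam in tool',T.T@(-M.T@w['tvec']-s['tcp_pos'])); print('cam axes in tool',T.T@M.T); print(w['fx'],w['cx'],w['cy'])
im=camera('top')[115:245,285:445,::-1]
cv2.imwrite('pics/topc.png',cv2.resize(im,None,fx=4.5,fy=4.5,interpolation=cv2.INTER_CUBIC))
E
```

```text
box [ 0.489  -0.1373  0.057 ]
corner [ 0.609  -0.0263  0.025 ]
barend [ 0.6323 -0.2769  0.025 ]
shortend [ 0.5191 -0.0282  0.025 ]
wash [ 0.4735 -0.257   0.07  ]
buffer [ 0.3905 -0.2633  0.086 ]
vial [0.5729 0.0193 0.06  ]
organiser tr [ 0.4892 -0.0501  0.03  ]
org br [ 0.2819 -0.035   0.03  ]
[[-0.931   0.3651 -0.001 ]
 [ 0.3651  0.931  -0.0017]
 [ 0.0003 -0.002  -1.    ]]
cam in tool [ 0.0757  0.0002 -0.0699]
cam axes in tool [[ 0.0008 -0.9559 -0.2938]
 [ 1.      0.0007  0.0007]
 [-0.0004 -0.2938  0.9559]]
348.0112749630281 326.0492353346132 200.17306679178074
```

View pics/topc.png

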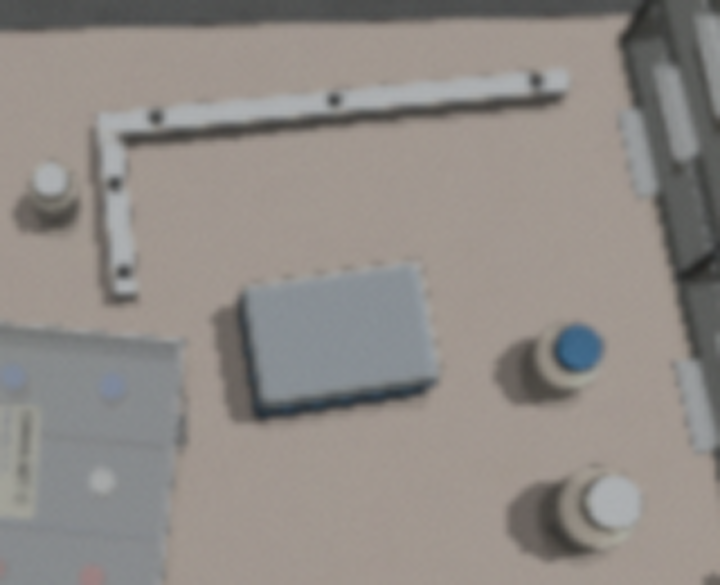

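The enlarged crop gives the lid-top corners at (243,287), (415,265), (432,380) and (262,405). The bar's inner top edge runs from (124,137) to (567,95), and the short bar's from (124,137) to (135,292).

```bash
cat >> h.py <<'E'
def say(target, yaw):
    s=read_state(); T=R.from_euler('xyz',s['orientation'])
    Tt=R.from_euler('xyz',[np.pi,0,yaw])
    print('clock',s['clock'],'tcp',s['tcp_pos'].round(4),'F',s['force'].round(1),'w',round(s['gripper_width'],4))
    print(' turn(tool,deg)',np.degrees((T.inv()*Tt).as_rotvec()).round(2),' then shift cm',(Tt.inv().apply(np.array(target)-s['tcp_pos'])*100).round(2))
E
python3 - <<'E'
from h import *
np.set_printoptions(precision=4,suppress=True)
c=get_calibration('top')
f=lambda u:(np.array(u)/4.5)+[285,115]
b=plane(c,f([(243,287),(415,265),(432,380),(262,405)]),.057)[:,:2]
k=plane(c,f([(124,137),(567,95),(135,292)]),.025)[:,:2]
print(b,b.mean(0),np.linalg.norm(b-np.roll(b,1,0),axis=1));print(k)
ex=k[0]-k[1]; cy=np.arctan2(-ex[0],ex[1]); print('corner yaw',np.degrees(cy))
Q=np.array([[np.cos(cy),-np.sin(cy)],[np.sin(cy),np.cos(cy)]])
print('box in corner',(b-k[0])@Q,((b-k[0])@Q).mean(0),'shortend',(k[2]-k[0])@Q)
say([*(b.mean(0)-Q[:,0]*.14),.25],np.pi+cy)
E
```

```text
[[ 0.5133 -0.0847]
 [ 0.5232 -0.1785]
 [ 0.4596 -0.1842]
 [ 0.4484 -0.0926]] [ 0.4861 -0.135 ] [0.0654 0.0943 0.0638 0.0922]
[[ 0.6106 -0.0213]
 [ 0.6293 -0.2767]
 [ 0.5194 -0.0257]]
corner yaw 4.188815208462287
box in corner [[-0.1017 -0.0561]
 [-0.0987 -0.1504]
 [-0.1625 -0.1514]
 [-0.167  -0.0593]] [-0.1325 -0.1043] shortend [-0.0913  0.0023]
clock 0.15 tcp [0.2279 0.5815 0.3032] F [-0.  -0.1  0.6] w 0.0855
 turn(tool,deg) [ -0.09  -0.04 -25.6 ]  then shift cm [ -6.52 -73.34   5.32]
```

Call:
jog_arm(
  moves=[
    [[0,0,0,0,0,-8.5],[0,0,0,0,0,-8.5],[0,0,0,0,0,-8.6],[-2.3,-5.8,0,0,0,0],[-2.3,-5.8,0,0,0,0],[-2.3,-5.8,0,0,0,0],[-2.3,-5.8,0,0,0,0],[-2.3,-5.8,0,0,0,0]],
  ],
)

```text
clock: 1.15
tcp_pos: [0.3646, 0.2992, 0.3039]
orientation: [3.142, 0.0, -3.068]
force: [1.6, -0.1, 0.6]
gripper_width: 0.085
gripper_force: 0.0
```

Call:
jog_arm(
  moves=[
    [[0,-6.1,0,0,0,0],[0,-6.1,0,0,0,0],[0,-6.1,0,0,0,0],[0,-6.1,0,0,0,0],[0,-6.1,0,0,0,0],[0,-6.1,0,0,0,0],[0,-6.1,0,0,0,0],[0,-1.6,0,0,0,0]],
  ],
)

```text
clock: 2.15
tcp_pos: [0.397, -0.1445, 0.3041]
orientation: [-3.14, 0.001, -3.073]
force: [-0.0, 0.7, -0.7]
gripper_width: 0.0851
gripper_force: 0.0
```

Call:
jog_arm(
  moves=[
    [[0,0,0,0,0,0],[0,0,0,0,0,0]],
  ],
)

```text
clock: 2.4
tcp_pos: [0.3957, -0.1391, 0.3036]
orientation: [3.14, -0.001, -3.067]
force: [0.2, -1.4, -0.5]
gripper_width: 0.0857
gripper_force: 0.0
```

Run:
```python
from h import *
cv2.imwrite('pics/w1.png',camera('wrist')[:,:,::-1])
say([.4,-.14,.2],np.pi+np.radians(4.19))
```

```text
clock 2.45 tcp [ 0.3958 -0.1389  0.3037] F [-0.3  0.5  0.5] w 0.0853
 turn(tool,deg) [ 0.07 -0.06  0.11]  then shift cm [-0.41 -0.14 10.37]
```

View pics/w1.png

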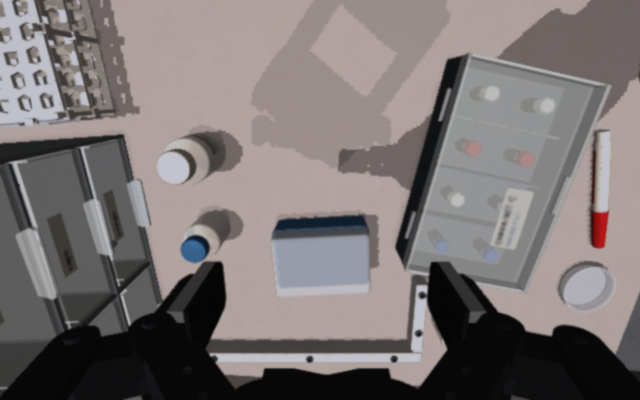

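The wrist view is turned over, so image-down points away from the robot. The box's near foot edge runs (279,217)–(365,215). Its lid spans (274,238)–(369,235) near and (277,296)–(369,292) far, the bar's inner top edge is at row 353, and the short bar's inner edge is at col ~413.

Run:
```python
from h import *
np.set_printoptions(precision=4,suppress=True)
w=get_calibration('wrist')
im=cv2.imread('pics/w1.png')
k=plane(w,[(215,353),(408,353),(415,287)],.025)[:,:2]; print('bars',k)
ex=k[1]-k[0]; cy=np.arctan2(-ex[0],ex[1]); print(np.degrees(cy))
foot=plane(w,[(279,217),(365,215)],0)[:,:2]
top=plane(w,[(274,238),(369,235),(369,292),(277,296)],.057)[:,:2]
Q=np.array([[np.cos(cy),-np.sin(cy)],[np.sin(cy),np.cos(cy)]])
n=Q[:,0]; o=n*(k[:2]@n).mean()+Q[:,1]*(k[2]@Q[:,1]); print('corner',o)
for nm,a in (('foot',foot),('top',top)): print(nm,a,(a-o)@Q,((a-o)@Q).mean(0))
# height check: two views of lid centre
o1,d1=ray(w,[322,266]); c=get_calibration('top'); o2,d2=ray(c,[[285+338/4.5,115+334/4.5]])
A=np.c_[d1[0],-d2[0]]; t=np.linalg.lstsq(A,o2-o1,rcond=None)[0]; print('lid two-view',o1+t[0]*d1[0],o2+t[1]*d2[0])
crop=cv2.resize(im[205:370,260:440],None,fx=3.6,fy=3.6,interpolation=cv2.INTER_CUBIC); cv2.imwrite('pics/w1c.png',crop)
```

```text
bars [[ 0.6311 -0.2555]
 [ 0.6135 -0.0212]
 [ 0.5224 -0.0267]]
4.299453851474429
corner [ 0.6134 -0.0198]
foot [[ 0.4586 -0.1868]
 [ 0.4488 -0.0893]] [[-0.1669 -0.1549]
 [-0.1693 -0.0569]] [-0.1681 -0.1059]
top [[ 0.4599 -0.1844]
 [ 0.4497 -0.0915]
 [ 0.5132 -0.0843]
 [ 0.525  -0.1793]] [[-0.1655 -0.1526]
 [-0.1687 -0.0592]
 [-0.1048 -0.0568]
 [-0.1001 -0.1524]] [-0.1347 -0.1052]
lid two-view [ 0.4858 -0.1351  0.059 ] [ 0.4857 -0.1348  0.0589]
```

View pics/w1c.png

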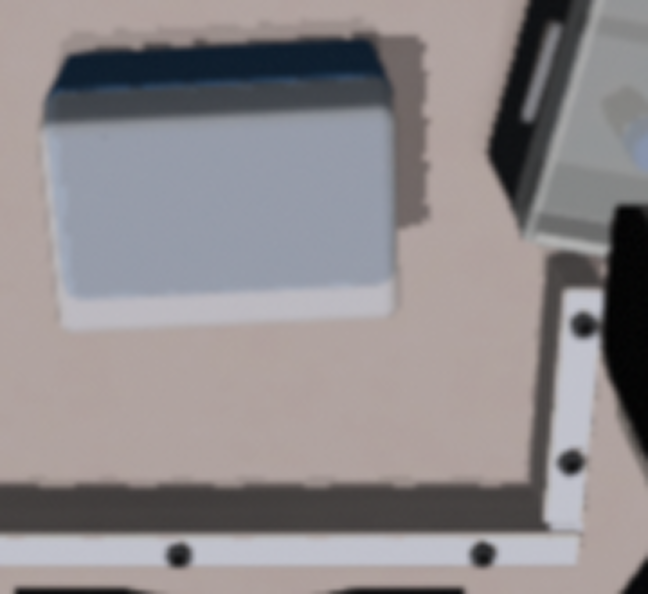

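Call:
jog_arm(
  moves=[
    [[-2.0,-0.3,3.0,0,0,0],[0,0,3.5,0,0,0],[0,0,3.5,0,0,0],[0,0,3.5,0,0,0],[0,0,3.5,0,0,0],[0,0,2.5,0,0,0],[0,0,1.5,0,0,0],[0,0,0.9,0,0,0]],
  ],
  hand=0,
  newtons=20,
)

```text
clock: 3.45
tcp_pos: [0.4165, -0.1408, 0.0844]
orientation: [3.141, -0.001, -3.066]
force: [-1.0, -0.8, -0.1]
gripper_width: 0.0421
gripper_force: 0.0
```

Call:
jog_arm(
  moves=[
    [[0,0,0,0,0,0],[-0.5,0,0,0,0,0],[-0.5,0,0,0,0,0],[-0.5,0,0,0,0,0],[-0.5,0,0,0,0,0],[-0.5,0,0,0,0,0],[-0.5,0,0,0,0,0],[-0.5,0,0,0,0,0]],
  ],
)

```text
clock: 4.45
tcp_pos: [0.4511, -0.1395, 0.0848]
orientation: [3.141, -0.001, -3.069]
force: [-2.7, 0.1, 0.8]
gripper_width: 0.0426
gripper_force: 0.0
```

Run:
```python
from h import *
cv2.imwrite('pics/w2.png',np.vstack([camera('wrist')[:,:,::-1][150:],camera('scene')[:,:,::-1][130:330]]))
say([.4,-.14,.2],np.pi+np.radians(4.25))
```

```text
clock 4.55 tcp [ 0.4521 -0.1399  0.0849] F [-0.3 -1.  -0.5] w 0.0428
 turn(tool,deg) [-0.03  0.05 -0.06]  then shift cm [  5.19   0.38 -11.51]
```

View pics/w2.png

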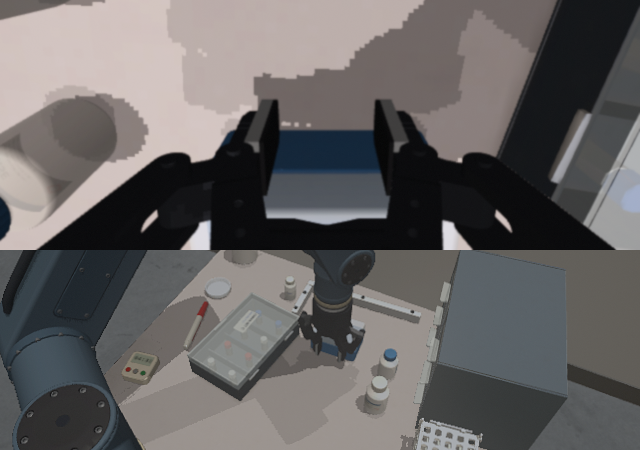

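The lower part of w2.png shows the gripper behind the box with both finger pads on its near face, and the bottles well clear. I'll push on.

Call:
jog_arm(
  moves=[
    [[-0.5,0,0,0,0,0],[-0.5,0,0,0,0,0],[-0.5,0,0,0,0,0],[-0.5,0,0,0,0,0],[-0.5,0,0,0,0,0],[-0.5,0,0,0,0,0],[-0.5,0,0,0,0,0],[-0.5,0,0,0,0,0]],
  ],
)

```text
clock: 5.55
tcp_pos: [0.4916, -0.1368, 0.0849]
orientation: [3.142, -0.0, -3.069]
force: [-1.5, 0.2, 0.0]
gripper_width: 0.0427
gripper_force: 0.0
```

Call:
jog_arm(
  moves=[
    [[-0.5,0,0,0,0,0],[-0.5,0,0,0,0,0],[-0.5,0,0,0,0,0],[-0.5,0,0,0,0,0],[-0.5,0,0,0,0,0],[-0.5,0,0,0,0,0],[-0.4,0,0,0,0,0],[-0.1,0,0,0,0,0]],
  ],
)

```text
clock: 6.55
tcp_pos: [0.5266, -0.1344, 0.0849]
orientation: [-3.141, 0.0, -3.068]
force: [-2.2, -0.3, 0.9]
gripper_width: 0.0428
gripper_force: 0.0
```

Call:
jog_arm(
  moves=[
    [[-0.2,0,0,0,0,0],[-0.2,0,0,0,0,0],[-0.1,0,0,0,0,0]],
  ],
)

```text
clock: 6.92
tcp_pos: [0.5313, -0.134, 0.0849]
orientation: [-3.142, 0.0, -3.069]
force: [-2.5, -1.4, 0.5]
gripper_width: 0.0427
gripper_force: 0.0
```

Call:
jog_arm(
  moves=[
    [[-0.2,0,0,0,0,0],[-0.2,0,0,0,0,0],[-0.1,0,0,0,0,0]],
  ],
)

```text
clock: 7.3
tcp_pos: [0.5364, -0.1336, 0.0849]
orientation: [-3.142, 0.0, -3.068]
force: [-1.8, 0.0, -0.2]
gripper_width: 0.043
gripper_force: 0.0
```

Call:
jog_arm(
  moves=[
    [[-0.1,0,0,0,0,0],[-0.1,0,0,0,0,0]],
  ],
)

```text
clock: 7.55
tcp_pos: [0.5382, -0.1334, 0.0849]
orientation: [-3.142, -0.0, -3.069]
force: [-1.5, -0.1, 1.3]
gripper_width: 0.0427
gripper_force: 0.0
```

Run:
```python
from h import *
cv2.imwrite('pics/s3.png',np.vstack([cv2.resize(camera('scene')[:,:,::-1][140:260,250:450],None,fx=3,fy=3)[:300],cv2.resize(camera('top')[:,:,::-1][115:215,285:485],None,fx=3,fy=3)]))
say([.4,-.14,.2],np.pi+np.radians(4.25))
```

```text
clock 7.65 tcp [ 0.5383 -0.1335  0.0849] F [-1.9 -0.6  0.3] w 0.0426
 turn(tool,deg) [-0.01  0.02 -0.07]  then shift cm [ 13.84   0.38 -11.51]
```

View pics/s3.png

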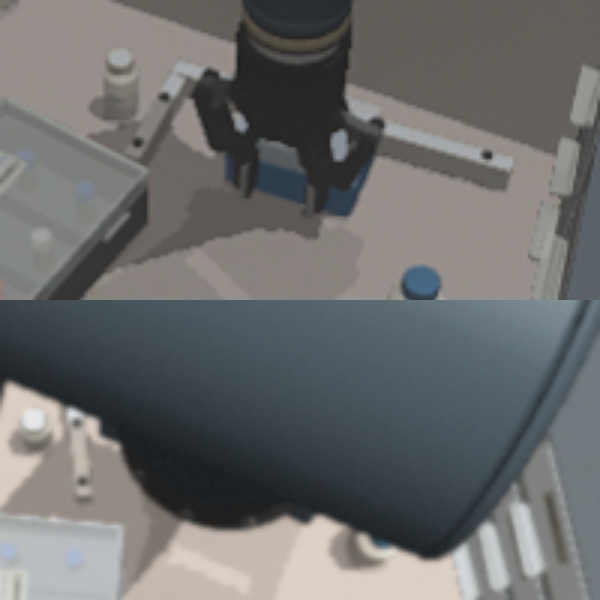

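The scene crop shows the box square behind the fingers and close to the long bar, with the forces still only at sliding level. I'll creep on until the force rises.

Call:
jog_arm(
  moves=[
    [[-0.1,0,0,0,0,0],[-0.1,0,0,0,0,0]],
  ],
)

```text
clock: 7.9
tcp_pos: [0.5397, -0.1333, 0.0849]
orientation: [3.141, -0.001, -3.068]
force: [-3.2, -1.2, 1.8]
gripper_width: 0.0426
gripper_force: 0.0
```

Call:
jog_arm(
  moves=[
    [[-0.1,0,0,0,0,0],[-0.1,0,0,0,0,0]],
  ],
)

```text
clock: 8.15
tcp_pos: [0.5398, -0.1327, 0.0846]
orientation: [3.14, -0.006, -3.068]
force: [-8.7, -2.1, 3.6]
gripper_width: 0.0425
gripper_force: 0.0
```

Call:
jog_arm(
  moves=[
    [[-0.1,0,0,0,0,0],[-0.1,0,0,0,0,0]],
  ],
)

```text
clock: 8.4
tcp_pos: [0.54, -0.1323, 0.0844]
orientation: [3.138, -0.01, -3.068]
force: [-12.9, -3.1, 4.3]
gripper_width: 0.0429
gripper_force: 0.0
```

Call:
jog_arm(
  moves=[
    [[0.7,0,0,0,0,0],[1.2,0,0,0,0,0],[1.5,0,0,0,0,0],[0,0,-4,0,0,0],[0,0,-4,0,0,0],[0,0,-4,0,0,0],[0,0,-2,0,0,10],[0,0,0,0,0,10]],
  ],
  hand=0.4,
)

```text
clock: 9.4
tcp_pos: [0.5105, -0.1359, 0.227]
orientation: [-3.141, 0.005, 2.86]
force: [-0.5, 0.5, 0.0]
gripper_width: 0.0254
gripper_force: 0.0
```

Call:
jog_arm(
  moves=[
    [[0,0,0,0,0,10],[0,0,0,0,0,10],[0,0,0,0,0,10],[0,0,0,0,0,10],[0,0,0,0,0,10],[0,0,0,0,0,10],[0,0,0,0,0,10],[0,0,0,0,0,0]],
  ],
)

```text
clock: 10.4
tcp_pos: [0.5096, -0.1355, 0.2248]
orientation: [-3.141, -0.0, 1.646]
force: [-0.3, -0.0, -0.0]
gripper_width: 0.0256
gripper_force: 0.0
```

Call:
jog_arm(
  moves=[
    [[-3,2.5,0,0,0,0],[-3,2.5,0,0,0,0],[-2.5,2.1,0,0,0,0],[0,0,0,0,0,0],[0,0,0,0,0,0]],
  ],
)

```text
clock: 11.02
tcp_pos: [0.5862, -0.2144, 0.2244]
orientation: [-3.14, -0.002, 1.645]
force: [-0.6, 0.7, -0.3]
gripper_width: 0.0257
gripper_force: 0.0
```

Run:
```python
from h import *
cv2.imwrite('pics/w4.png',camera('wrist')[:,:,::-1])
np.set_printoptions(precision=4,suppress=True)
cy=np.radians(4.25);Q=np.array([[np.cos(cy),-np.sin(cy)],[np.sin(cy),np.cos(cy)]])
o=np.array([.613,-.0205]); print('tcp corner',(read_state()['tcp_pos'][:2]-o)@Q)
t=o+Q@[-.04,-.192]; say([*t,.085],np.pi/2+cy)
```

```text
tcp corner [-0.0412 -0.1911]
clock 11.075 tcp [ 0.5861 -0.2141  0.2245] F [0.1 0.3 1. ] w 0.0256
 turn(tool,deg) [-0.11 -0.09  0.02]  then shift cm [-0.09  0.12 13.95]
```

View pics/w4.png

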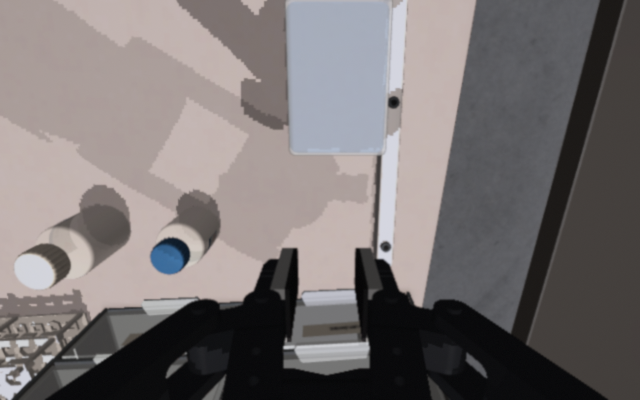

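The wrist view shows the box against the long bar, with its right lid edge at row 153, cols 290–384. The fingers at row ~260 are beyond its end, and the bottles are at (170,255) and (45,268), clear of the fingers.

Run:
```python
from h import *
np.set_printoptions(precision=4,suppress=True)
cy=np.radians(4.25);Q=np.array([[np.cos(cy),-np.sin(cy)],[np.sin(cy),np.cos(cy)]]);o=np.array([.613,-.0205])
w=get_calibration('wrist')
print('box end',(plane(w,[(293,154),(382,154),(289,140),(387,140),(288,20),(391,20)],.057)[:,:2]-o)@Q)
print('bar',(plane(w,[(379,200),(377,250)],.025)[:,:2]-o)@Q)
```

```text
box end [[-0.0647 -0.1552]
 [-0.0037 -0.1551]
 [-0.0672 -0.1456]
 [-0.0007 -0.1455]
 [-0.0657 -0.0717]
 [-0.0019 -0.0716]]
bar [[ 0.0008 -0.1978]
 [ 0.0011 -0.2421]]
```

Call:
jog_arm(
  moves=[
    [[0,0.1,3,0,0,0],[0,0,3,0,0,0],[0,0,3,0,0,0],[0,0,2.5,0,0,0],[0,0,1.5,0,0,0],[0,0,0.95,0,0,0],[0.5,0,0,0,0,0],[0.5,0,0,0,0,0]],
  ],
)

```text
clock: 12.08
tcp_pos: [0.5879, -0.2049, 0.0863]
orientation: [3.14, 0.001, 1.644]
force: [-0.4, 0.6, 0.5]
gripper_width: 0.026
gripper_force: 0.0
```

Call:
jog_arm(
  moves=[
    [[0.5,0,0,0,0,0],[0.5,0,0,0,0,0],[0.5,0,0,0,0,0],[0.5,0,0,0,0,0],[0.5,0,0,0,0,0],[0.5,0,0,0,0,0],[0.5,0,0,0,0,0],[0.5,0,0,0,0,0]],
  ],
)

```text
clock: 13.08
tcp_pos: [0.5847, -0.1648, 0.0854]
orientation: [3.141, 0.0, 1.644]
force: [-0.2, -3.1, 0.6]
gripper_width: 0.0258
gripper_force: 0.0
```

Call:
jog_arm(
  moves=[
    [[0.5,0,0,0,0,0],[0.5,0,0,0,0,0],[0.4,0,0,0,0,0],[0.2,0,0,0,0,0],[0.2,0,0,0,0,0]],
  ],
)

```text
clock: 13.7
tcp_pos: [0.5832, -0.1471, 0.0854]
orientation: [-3.141, -0.0, 1.644]
force: [0.1, -3.2, 0.8]
gripper_width: 0.0257
gripper_force: 0.0
```

Call:
jog_arm(
  moves=[
    [[0.2,0,0,0,0,0],[0.2,0,0,0,0,0],[0.1,0,0,0,0,0]],
  ],
)

```text
clock: 14.08
tcp_pos: [0.5829, -0.1421, 0.0854]
orientation: [-3.142, -0.0, 1.644]
force: [-0.6, -2.3, 0.3]
gripper_width: 0.0253
gripper_force: 0.0
```

Call:
jog_arm(
  moves=[
    [[0.2,0,0,0,0,0],[0.1,0,0,0,0,0],[0.1,0,0,0,0,0]],
  ],
)

```text
clock: 14.45
tcp_pos: [0.5826, -0.1381, 0.0854]
orientation: [-3.141, -0.0, 1.644]
force: [-0.0, -2.4, 1.0]
gripper_width: 0.0255
gripper_force: 0.0
```

Call:
jog_arm(
  moves=[
    [[0.1,0,0,0,0,0],[0.1,0,0,0,0,0]],
  ],
)

```text
clock: 14.7
tcp_pos: [0.5828, -0.1372, 0.0855]
orientation: [3.141, 0.002, 1.645]
force: [-0.6, -8.0, 0.8]
gripper_width: 0.0254
gripper_force: 0.0
```

Call:
jog_arm(
  moves=[
    [[0.1,0,0,0,0,0],[0.1,0,0,0,0,0]],
  ],
)

```text
clock: 14.95
tcp_pos: [0.5829, -0.1368, 0.086]
orientation: [3.14, 0.005, 1.646]
force: [-2.9, -12.5, 3.1]
gripper_width: 0.0259
gripper_force: 0.0
```

Call:
jog_arm(
  moves=[
    [[-0.6,0,0,0,0,0],[-1.2,0,0,0,0,0],[-1.5,0,0,0,0,0],[0,0,-4,0,0,0],[0,0,-4,0,0,0],[0,0,-4,0,0,0],[0,0,-3,0,0,-10],[0,0,0,0,0,-10]],
  ],
)

```text
clock: 15.95
tcp_pos: [0.5862, -0.1684, 0.2386]
orientation: [3.137, 0.005, 1.998]
force: [1.2, -0.2, 0.1]
gripper_width: 0.0254
gripper_force: 0.0
```

Call:
jog_arm(
  moves=[
    [[0,0,0,0,0,-10],[0,0,0,0,0,-10],[0,0,0,0,0,-10],[0,0,0,0,0,-10],[0,0,0,0,0,-10],[0,0,0,0,0,-10],[0,0,0,0,0,-10],[3.5,2,0,0,0,0]],
  ],
)

```text
clock: 16.95
tcp_pos: [0.5503, -0.1517, 0.2355]
orientation: [-3.14, 0.004, -3.069]
force: [-0.4, 0.4, 0.1]
gripper_width: 0.0257
gripper_force: 0.0
```

Call:
jog_arm(
  moves=[
    [[3.5,2.5,0,0,0,0],[0,2,0,0,0,0],[0,0,0,0,0,0],[0,0,0,0,0,0]],
  ],
)

```text
clock: 17.45
tcp_pos: [0.5118, -0.1083, 0.2357]
orientation: [-3.14, 0.002, -3.068]
force: [-0.9, 0.5, 0.5]
gripper_width: 0.0255
gripper_force: 0.0
```

Run:
```python
from h import *
cv2.imwrite('pics/w5.png',camera('wrist')[:,:,::-1])
np.set_printoptions(precision=4,suppress=True)
cy=np.radians(4.25);Q=np.array([[np.cos(cy),-np.sin(cy)],[np.sin(cy),np.cos(cy)]])
o=np.array([.613,-.0205]); print('tcp corner',(read_state()['tcp_pos'][:2]-o)@Q)
t=o+Q@[-.095,-.058]; say([*t,.085],np.pi+cy)
```

```text
tcp corner [-0.1076 -0.0802]
clock 17.5 tcp [ 0.5116 -0.1084  0.2356] F [-0.5  0.   0.2] w 0.0258
 turn(tool,deg) [-0.07  0.1  -0.07]  then shift cm [-1.26  2.22 15.06]
```

View pics/w5.png

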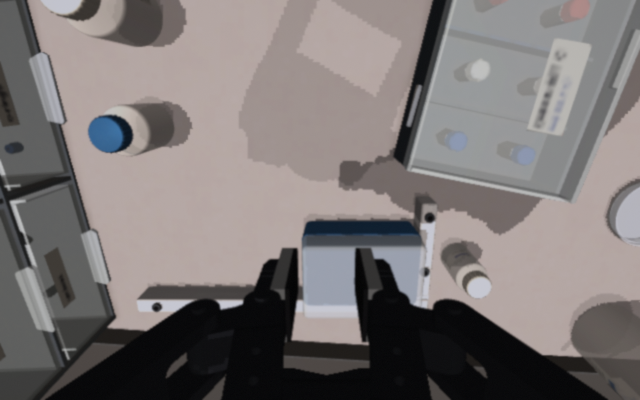

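The box is in the corner: near foot edge (306,221)–(417,221), level with the bar, and its left end is against the short bar at col ~422. I'll give the near side one more gentle two-finger nudge.

Call:
jog_arm(
  moves=[
    [[-0.6,2.2,3,0,0,0],[-0.6,0,3,0,0,0],[0,0,3,0,0,0],[0,0,3,0,0,0],[0,0,2,0,0,0],[0,0,1,0,0,0],[-0.4,0,0,0,0,0],[-0.4,0,0,0,0,0]],
  ],
)

```text
clock: 18.5
tcp_pos: [0.5296, -0.0844, 0.0861]
orientation: [-3.141, 0.002, -3.069]
force: [1.0, 0.5, 0.8]
gripper_width: 0.0254
gripper_force: 0.0
```

Call:
jog_arm(
  moves=[
    [[-0.2,0,0,0,0,0],[-0.2,0,0,0,0,0],[-0.1,0,0,0,0,0]],
  ],
)

```text
clock: 18.88
tcp_pos: [0.5338, -0.0837, 0.0858]
orientation: [-3.141, 0.001, -3.068]
force: [-0.0, -1.0, 0.0]
gripper_width: 0.0259
gripper_force: 0.0
```

Call:
jog_arm(
  moves=[
    [[-0.1,0,0,0,0,0],[-0.1,0,0,0,0,0],[-0.1,0,0,0,0,0]],
  ],
)

```text
clock: 19.25
tcp_pos: [0.5357, -0.0833, 0.0853]
orientation: [3.141, -0.002, -3.068]
force: [-2.6, -0.4, 0.3]
gripper_width: 0.0255
gripper_force: 0.0
```

Call:
jog_arm(
  moves=[
    [[-0.1,0,0,0,0,0],[-0.1,0,0,0,0,0],[-0.1,0,0,0,0,0]],
  ],
)

```text
clock: 19.62
tcp_pos: [0.536, -0.0825, 0.0849]
orientation: [3.139, -0.009, -3.068]
force: [-9.2, -3.1, 4.3]
gripper_width: 0.0258
gripper_force: 0.0
```

Call:
jog_arm(
  moves=[
    [[-0.1,0,0,0,0,0],[-0.1,0,0,0,0,0]],
  ],
)

```text
clock: 19.88
tcp_pos: [0.5362, -0.0821, 0.0847]
orientation: [3.137, -0.013, -3.067]
force: [-12.6, -3.6, 4.9]
gripper_width: 0.0256
gripper_force: 0.0
```

Call:
jog_arm(
  moves=[
    [[0.4,0,0,0,0,0],[0.8,0,0,0,0,0],[1.2,0,0,0,0,0],[0,0,-4,0,0,0],[0,0,-4,0,0,0],[1,0,-4,0,0,0],[3,0,-4,0,0,0],[4,0,-1,0,0,0]],
  ],
  hand=-1,
)

```text
clock: 20.88
tcp_pos: [0.4385, -0.0914, 0.2579]
orientation: [-3.138, 0.007, -3.068]
force: [-0.2, -0.0, -0.1]
gripper_width: 0.0853
gripper_force: 0.0
```

Call:
jog_arm(
  moves=[
    [[0,0,0,0,0,0],[0,0,0,0,0,0],[0,0,0,0,0,0]],
  ],
)

```text
clock: 21.25
tcp_pos: [0.4387, -0.0909, 0.2551]
orientation: [-3.141, 0.001, -3.068]
force: [-0.9, -0.3, -0.0]
gripper_width: 0.0849
gripper_force: 0.0
```

Run:
```python
from h import *
im=camera('wrist'); np.save('w6.npy',im)
s=read_state();print(s['clock'],s['tcp_pos'])
cv2.imwrite('pics/w6.png',cv2.resize(im[190:330,250:430,::-1],None,fx=4.2,fy=4.2,interpolation=cv2.INTER_CUBIC))
```

```text
21.3 [ 0.43859846 -0.0908291   0.25497891]
```

View pics/w6.png

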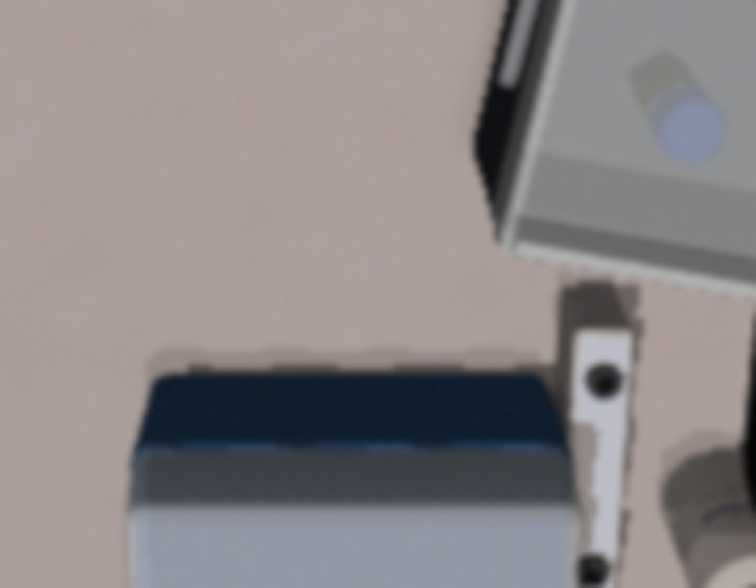

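The crop shows the near foot edge (155,377)–(542,377) and the short bar's inner top edge near (573,335), with the box's left face right alongside it.

Run:
```python
from h import *
np.set_printoptions(precision=4,suppress=True)
cy=np.radians(4.25);Q=np.array([[np.cos(cy),-np.sin(cy)],[np.sin(cy),np.cos(cy)]]);o=np.array([.613,-.0205])
w=get_calibration('wrist'); f=lambda u:np.array(u)/4.2+[250,190]
print('foot',(plane(w,f([(153,377),(544,377)]),0)[:,:2]-o)@Q)
print('seam z35',(plane(w,f([(135,452),(570,452)]),.035)[:,:2]-o)@Q)
print('shortbar inner/end',(plane(w,f([(573,332),(575,420)]),.025)[:,:2]-o)@Q)
```

```text
foot [[-0.0671 -0.0982]
 [-0.0671 -0.0002]]
seam z35 [[-0.0681 -0.0985]
 [-0.068   0.0005]]
shortbar inner/end [[-0.0931  0.0015]
 [-0.0702  0.0032]]
```

```bash
python3 -c "
from cell import *
print(close_job())"
```

```text
the job is handed in; nothing more can be done
None
```

I pushed the tip box home in the locating corner, flush against both bars to within the 1–2 mm the camera can resolve. Pushes stayed near 13 N, nothing else was touched, and I handed the job in at about 21 s with the arm clear.

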